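Offer a pen and show where to sign

ROBOT

A 6-joint arm with a two-finger parallel gripper is mounted at the origin on the work surface. World frame = base frame: x ahead of the robot, y to its left, z up, the work surface at z = 0. Lengths are in mm, angles in rad, forces in N, time in s.
With the tool pointing down it reaches from about 300 to 950 mm from the base axis. Payload 3.1 kg.
Tool frame: the origin (TCP) lies between the finger pads, 19 mm behind the fingertips; this is the grasp point; z points along the fingers, y is the line along which they close (so a half turn about z gives the same grasp; the last joint's range is limited). The gripper opens to 85 mm and grips with 20 to 120 N. Pads are 22 mm wide; open, the fingers measure 114 mm over their backs; the gripper's body (76 mm by 85 mm) begins 54 mm behind the grasp point. The pads swing forward as they close: fully open they stand 13 mm farther back than shut.
Start: joints at [-1.301, 0.308, 1.634, -0, 1.2, -0.07], TCP at [208.285, -589.279, 249.972] pointing down, gripper open.
Joint ranges: [-3.06, 3.06], [-0.79, 1.96], [0.05, 2.63], [-1.19, 4.34], [0.05, 2.64], [-2.94, 2.94]. Speed limits (rad/s): [2.79, 2.79, 3.14, 3.14, 3.14, 3.14].

INTERFACE

Orientations are given as a unit quaternion [w, x, y, z].
In Python, from cell import ctrl, jaws, viewer gives the robot as it stands. The module is installed in compiled form; this text tells all that it offers. Calls block until the motion is done:
- ctrl.move_pose(position, orientation): joint-space move of the TCP to a pose.
- ctrl.servo_line(position, v=150, ori=None, f_stop=None): straight line of the TCP; ori=None keeps the orientation; v is the mean speed in mm/s. With f_stop (N) it stops when the force on the tool has changed by that much, and returns True; else False.
- ctrl.movej(angles): joint-space move.
- jaws.move_gripper(opening): finger opening in mm; the grip force is fixed at half the most; returns when the fingers have stopped.
- ctrl.hold(seconds).
- ctrl.inverse_kinematics(position, orientation): joint angles nearest the present ones, or None.
- viewer.get_image(name): name is "scene" or "top" or "wrist"; returns a dict with "image" (480x640x3 uint8, red, green, blue), "K" (3x3 intrinsics, pixels), "k1" (the pictures are not rectified: a ray, as slopes to the right and down, at radius r is drawn at 1 + k1 r^2 times it, then the intrinsics apply), "R" (3x3) and "t" (3): a world point X has camera coordinates R X + t. Camera axes: x right, y down, z forward; pixel columns grow to the right and rows downward; lengths in mm; the calibration is good to about 2 mm. A picture is of the moment at which its call begins. There is no depth.
A pose or a line that the arm cannot do raises ctrl.Unreachable and nothing moves.
- ctrl.finish_job(): hands the job in; it is judged then, once.
Readings, each from a call of its own:
- ctrl.get_time_s(): time.
- ctrl.get_joints(): joint angles.
- ctrl.get_dq(): joint speeds.
- ctrl.get_joint_efforts(): joint torques, N m.
- ctrl.get_tcp_pos(): TCP position.
- ctrl.get_tool_rot(): TCP orientation.
- ctrl.get_contact_force(): force on the tool from outside, world axes, zero at the start.
- ctrl.get_ft_torque(): the same for the moment, N m.
- ctrl.get_finger_gap(): finger opening in mm.
- ctrl.get_grasp_force(): force on a finger pad.
Only numpy, scipy, OpenCV 4.12 (cv2) and the standard library are available. Lean on these libraries where they do the work, as an engineer would, in place of code of your own. Each camera call takes 0.05 s, during which the arm holds its last target. There are 200 camera calls.

TASK

A visitor has to sign for a parcel: push the pen dispenser's cap all the way down by its red pad so that the pens stand up, and leave it down. Then point, fingers straight down, at the middle of the empty signature box on the unsigned slip, fingertips one to five centimetres above the paper without touching it; dwell there for three seconds and finish still pointing. Pick nothing up, keep the dispenser and both slips where they are and leave everything else alone.

Things in the scene. Friction and masses are not known exactly. Their poses are not given: they have to be found in the camera images.
- dispenser: Push-down pen dispenser, loose, 0.6 to 1 kg: grey plastic base 90 (x) x 110 (y) x 85 mm tall with a white cap 78 x 98 mm on top, its upper face 108 mm above the desk at joint value 0. A row of four 8 mm pens stands fixed in it along y at x = +24 mm, tops 113 mm above the desk; they poke out of the cap further as it goes down. Origin: centre of the underside; z up.
- dispenser_cap (a joint): How far the dispenser's cap has been pushed down, m: 0 fully up, 0.018 fully down against a firm stop (cap then still 5 mm proud of the base). Takes about 3 N to move, has no spring and stays where it is left. Starts between 0 and 0.003.
- press_pad (a point): Centre of the upper face of the round red press pad, 36 mm across, standing 4 mm proud of the cap; on the robot's side of the dispenser (x = -18 mm, y = 0 in the dispenser's frame, 42 mm from the row of pens), 112 mm above the desk when the cap is up; it moves down with the cap.
- blank_slip: Unsigned delivery slip: white paper clipped to a dark wooden board 190 (x) x 130 (y) x 4 mm, loose, 0.3 kg, steel clip 12 mm high at its far (+x) end. Its red-outlined signature box is empty. Origin: centre of the underside; z up.
- blank_slip_box (a point): Centre of the empty red-outlined signature box, 40 (x) x 70 (y) mm, on the paper of the unsigned slip, 5 mm above the desk, 48 mm to the -x side of the board's centre; z up.
- signed_slip: Second board of the same size and look, but its signature box is filled with a blue scribble: already signed. Loose; leave alone. Origin: centre of the underside.
- coaster_a: Round wooden coaster, 96 mm across, 8 mm thick, under the mug; loose. Origin: centre of the underside.
- coaster_b: Second wooden coaster, same size, with nothing on it; loose. Origin: centre of the underside.
- mug: Stainless steel mug, 80 mm across, 90 mm tall, handle on its +y side, standing on a coaster; loose. Origin: centre of the underside.
- tin_lid (a joint): Hinged lid of the small aluminium box (90 x 130 x 50 mm, plus a knob on the lid, fixed, on the desk to the left near the robot): 0 shut, grows as it opens, rad. Leave shut.
- loose_pen: Black pen 130 mm long, 11 mm thick, lying on the desk near its far edge; loose. Origin: under its middle.
- eraser: White eraser in a blue sleeve, 45 x 22 x 12 mm, near the robot; loose. Origin: centre of the underside.

How it is judged (in metres and radians):
On the way, in this order (a step that is already met when the one before it is completed fails the run):
1. the dispenser's cap is pushed fully down (value of joint dispenser_cap above 0.0145 m), for 0.1 s.
2. the fingertips dwell just above the empty signature box of the unsigned slip (horizontal distance between the grasp point and blank_slip_box below 0.02 m and z of the grasp point in the frame of blank_slip_box between 0.021 and 0.08 m and angle between the grasp point's own z axis and vertical above 2.6 rad), for 2.5 s.
At the end, for the whole second after the job is handed in: Cap at least 14.5 of 18 mm down; the robot still points down (within 30 degrees), TCP within 20 mm of the empty box's centre from above and 21 to 80 mm over the paper; dispenser upright within 30 mm of its start, slips and bystanders within 15 mm of theirs, aluminium box shut (all of step 2 and value of joint dispenser_cap above 0.0145 m and distance of dispenser from where it was at the start of the episode below 0.03 m and angle between dispenser's own z axis and vertical below 0.1 rad and linear speed of dispenser below 0.02 m/s and distance of each of blank_slip, signed_slip, coaster_a, coaster_b, mug, loose_pen, eraser from where it was at the start of the episode below 0.015 m and value of joint tin_lid below 0.1 rad); the robot touches nothing.
It fails at once if the robot touches a slip (contact force between any of the arm, the fingers and blank_slip above 0.3 N or contact force between any of the arm, the fingers and signed_slip above 0.3 N).
It fails at once if the dispenser is lifted, tipped or pushed away (height (world z) of dispenser above 0.008 m or angle between dispenser's own z axis and vertical above 0.15 rad or distance of dispenser from where it was at the start of the episode above 0.03 m).
It fails at once if a slip or bystander is moved or picked up (distance of any of blank_slip, signed_slip, coaster_a, coaster_b, mug, loose_pen, eraser from where it was at the start of the episode above 0.015 m or value of joint tin_lid above 0.1 rad).
It also fails if it takes over 48 s, if anything falls off the work surface, if the arm or the gripper's body presses on something with over 40 N, if the wrist force passes 120 N, or if a joint passes its speed limit or range.

## Working session

There is one attempt and no reset: what is moved stays moved. The work goes in short steps, each a Python script; the robot and the scene stay as the last script left them, time stands still between calls to the robot, and variables do not carry over. Pictures are saved under pics/ and viewed, at most 10 in all, crops included, and the job is handed in when it is done.

```bash
mkdir -p pics
cat > h.py <<'E'
import numpy as np, cv2
from cell import ctrl, jaws, viewer
def snap(n,f):
    d=viewer.get_image(n); cv2.imwrite(f'pics/{f}.png',d['image'][:,:,::-1])
    np.savez(f'pics/{f}.npz',**d); return d
def ray(d,uv,z):
    K,R,t=[np.array(d[k],float) for k in('K','R','t')]
    dist=np.array([float(d['k1']),0,0,0])
    p=cv2.undistortPoints(np.array([[uv]],float),K,dist)[0,0]
    w=R.T@np.array([p[0],p[1],1]); c=-R.T@t
    return c+w*(z-c[2])/w[2]
E
python3 - <<'E'
from h import *
for n in('top','scene'):
    d=snap(n,n+'0'); print(n,d['k1'],-np.array(d['R']).T@d['t'])
print(ctrl.get_tool_rot(),ctrl.get_finger_gap(),ctrl.get_time_s())
E
```

```text
top -0.10973741398182395 [ 431.05392879  -30.47943137 1017.10739831]
scene 0.020693694405125293 [1151.97874358  377.76522997  689.27559096]
[-1.08135101e-03  9.85596058e-01  1.69113066e-01 -1.10306487e-04] 85.34767273385387 0.1
```

View pics/top0.png

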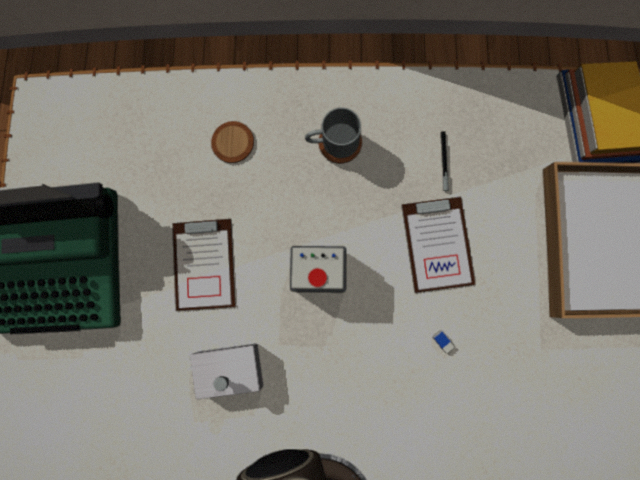

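View pics/scene0.png

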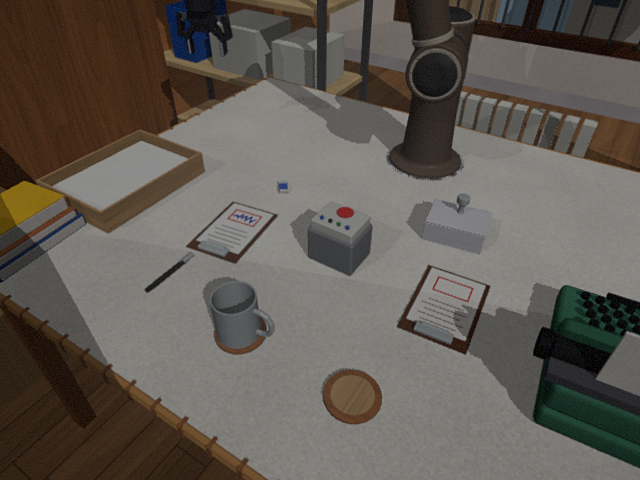

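The top view shows the unsigned slip on the left (empty box at about (204,287)), the dispenser with its red pad at about (317,277), and the signed slip at about (442,266). The scene view agrees. I'll segment the red in both views to get the positions.

```bash
cat >> h.py <<'E'
def red(d,roi):
    x0,y0,x1,y1=roi; h=cv2.cvtColor(d['image'][y0:y1,x0:x1],cv2.COLOR_RGB2HSV)
    m=((h[...,0]<6)|(h[...,0]>174))&(h[...,1]>120)&(h[...,2]>90)
    p=np.argwhere(m)[:,::-1].astype(np.float32)
    (c,s,a)=cv2.minAreaRect(p); return np.array(c)+[x0,y0],s,a,len(p),p.mean(0)+[x0,y0]
E
python3 - <<'E'
from h import *
for n,rp,rb in(('top',(300,262,335,292),(183,272,226,302)),('scene',(333,203,358,221),(428,271,478,305))):
    d=dict(np.load(f'pics/{n}0.npz'))
    for r,z in((rp,110.5),(rb,5)):
        q=red(d,r); print(n,q,ray(d,q[0],z),ray(d,q[4],z))
E
```

```text
top (array([317.00000191, 277.5       ]), (17.677669525146484, 17.677669525146484), 45.0, 269, array([317.15241623, 277.28996277])) [467.50924345   5.45643592 110.5       ] [467.90429892   5.17282592 110.5       ]
top (array([203.47041321, 286.57100487]), (19.230180740356445, 32.92179870605469), 86.05481719970703, 28, array([199.8571434, 286.3214283])) [450.87961711 250.56015635   5.        ] [451.32462632 258.41755422   5.        ]
scene (array([345., 212.]), (10.0, 16.0), 90.0, 141, array([344.78723431, 211.8723402 ])) [470.63117472   5.49729413 110.5       ] [470.48998038   4.90750169 110.5       ]
scene (array([452.51264763, 288.52614021]), (37.862003326416016, 14.372777938842773), 19.17900848388672, 52, array([452.86538506, 289.57692337])) [451.24973682 249.34528717   5.        ] [453.66246713 250.98009957   5.        ]
```

Run:
```python
from h import *
q=[0,1,0,0]
jaws.move_gripper(0)
ctrl.move_pose([469,5.3,250],q)
ctrl.servo_line([469,5.3,140])
f0=np.array(ctrl.get_contact_force())
print(ctrl.servo_line([469,5.3,105],v=15,f_stop=20), ctrl.get_tcp_pos(), np.array(ctrl.get_contact_force())-f0)
print(ctrl.servo_line([469,5.3,220],v=80), ctrl.get_tcp_pos(),ctrl.get_time_s(),ctrl.get_finger_gap())
ctrl.servo_line([455,100,220])
snap('scene','scene1'); snap('top','top1')
d=dict(np.load('pics/scene1.npz'))
im=cv2.imread('pics/scene1.png')[170:290,280:400]
a=cv2.imread('pics/scene0.png')[170:290,280:400]
cv2.imwrite('pics/cmp.png',cv2.resize(np.hstack([a,im]),None,fx=3.3,fy=3.3))
print(red(d,(333,203,358,225)))
```

```text
True [469.00619333   5.30205958 112.73910733] [-1.61646498 -0.85258512  3.72904872]
False [468.50998312   5.317552   219.33008952] 7.2417 -0.005379345823990899
(array([344.5, 218. ]), (10.0, 15.0), 90.0, 136, array([344.51470566, 218.07352924]))
```

View pics/cmp.png

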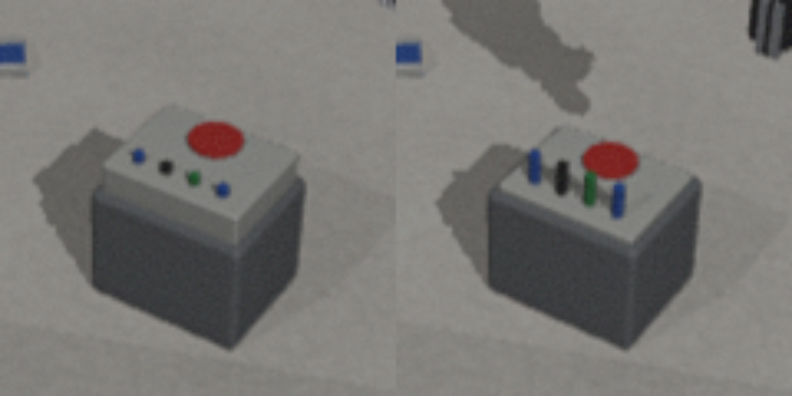

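The cap is down: the pens stand proud in the right half, the stop came at fingertip z ≈ 94 mm, and the dispenser hasn't moved. Next I'll point at the box.

```bash
python3 - <<'E'
from h import *
ctrl.servo_line([451,250,220])
ctrl.servo_line([451,250,100])
d=snap('wrist','wrist1'); print(red(d,(0,0,640,480)))
ctrl.servo_line([451,250,56],v=60)
ctrl.hold(0.3); snap('scene','scene2')
print(ctrl.get_tcp_pos(),ctrl.get_tool_rot(),ctrl.get_contact_force(),ctrl.get_time_s())
E
python3 -c "
import cv2,numpy as np
a=cv2.imread('pics/wrist1.png');b=cv2.imread('pics/scene2.png')
cv2.imwrite('pics/fin.png',np.hstack([cv2.resize(x,(400,300)) for x in(a,b)]))"
```

```text
(array([312.99145508, 247.6817627 ]), (58.166324615478516, 106.70571899414062), 85.85537719726562, 812, array([305.5652771 , 250.14039612]))
[451.23021873 250.09940936  56.31763164] [-2.21028828e-04  9.99999393e-01  2.85061443e-05 -1.07874642e-03] [ 0.07642389  0.23128419 -0.06158961] 11.5167
```

View pics/fin.png

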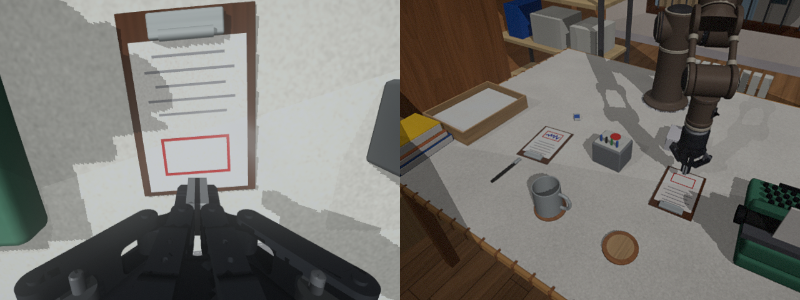

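The left half is the wrist view at z = 100: the empty box is just ahead of the fingers, around (196,155) in this half-size view, and the gripper is over the unsigned slip. One wrist-ray check, then I'll dwell and hand in.

Run:
```python
from h import *
d=dict(np.load('pics/wrist1.npz')); p=ray(d,red(d,(0,0,640,480))[0],5); print(p)
if np.hypot(*(p[:2]-[451,250]))<8:
    ctrl.hold(3.3); print(ctrl.get_tcp_pos(),ctrl.get_time_s()); print(ctrl.finish_job())
```

```text
[453.38596389 252.45058362   5.        ]
[450.98624342 249.99719446  55.97895138] 14.8167
the job is handed in; nothing more can be done
None
```

I pushed the dispenser cap fully down, dwelt 3.3 s pointing straight down about 3 cm above the empty signature box (within about 4 mm of its centre by the cameras), and handed the job in at 14.8 s still pointing; the verdict was not shown.

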